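Ready the lapping machine: show the code, move the clip-on sensor, start the run

TASK

Get the lapping machine ready and start it. First turn the ribbed slurry canister, standing on its reader's disc, until its code rib squarely faces the reader window, and let go; then squeeze the sensor clip (the larger one, with the round puck) open to lift it off the parking rail, and release it upright onto the broad tab on the bowl's rim, its whole width on the tab and pushed well down, its hinge against the edge or no more than 10 mm above it. Last, throw the run lever fully over to its other end, leaving the other clip, the plain canister and the loose steel weight where they are.

Things in the scene. Friction and masses are not known exactly. Their poses are not given: they have to be found in the camera images.
- canister: Aluminium canister, 56 mm diameter, 88 mm tall, plus a black cap 44 mm across and 10 mm high (98 mm in all); 0.3 kg, loose, upright on the reader's disc. A black code rib (12 mm wide, 3.5 mm proud, 80 mm tall) runs up its side on its own -x side, and a white ridge on the cap points the same way. Origin: centre of its underside; z up.
- code_rib (a point): The middle of the outer face of the canister's code rib: 31.5 mm from the canister's axis towards its own -x, 43 mm above its underside. It faces the reader squarely when it lies on the window's centre line.
- plain_canister: A bystander of the same size and materials as the canister, without rib or ridge, loose on the table. Leave it.
- reader: Fixed code reader. Origin: on the table under the centre of its steel disc (80 mm across, 5 mm high), on which the canister stands. Along its own -x from the disc is a grey block, 40 mm deep (x from -87 to -47 mm), 70 mm wide, 60 mm high, with a black-framed glass window on the face towards the disc (+x).
- window (a point): Centre of the reader's window, 45.5 mm from the disc's centre along the reader's -x, 36 mm above the table. The canister's rib must point from the disc's centre at this point.
- rail: Fixed parking rail: a 6 mm thick upright aluminium plate, 170 mm long along its own y, top edge 85 mm above the table, on a foot 70 x 180 x 12 mm. Origin: centre of the foot's underside. Two clips sit astride its top edge.
- rail_top (a point): Middle of the rail's top edge.
- sensor_clip: The larger sprung steel clip, like a clothes peg, 75 g, 20 mm wide along its own y (its hinge axis, and the run of the edge it sits on), a black puck (24 mm across, 11 mm thick) outside its +x jaw. Origin: on the clamped edge, right under the hinge barrel. Flat jaws, either side in x, reach 27 mm below it (puck 28 mm). The frame goes with the +x half: squeezed, it leans 0.28 rad about y.
- clip_hinge (a point): Middle of the sensor clip's hinge axis, 7 mm above the clip's origin. Two flat handles, 20 mm wide, rise beside it from 10 to 45 mm above this point, leaning outwards: 45 mm over all at mid height, 55 mm at the tops. Squeezed along the clip's x to a hard stop they stand parallel, 28 mm over all, up to 50 mm above it, and the jaw tips open from 6 to 24 mm. Spring: about 10 N at the handles.
- sensor_jaw (a joint): Opening of the sensor clip: 0 with the jaws shut on a 6 mm plate, 0.56 rad fully squeezed open; slightly negative when shut on nothing. Fingers whose pads draw back as they open can drag the clip upwards on release.
- spare_clip: The other clip on the rail, a bystander: same kind but smaller (12 mm wide, handles rising only to 43 mm above its origin) and without a puck. Same origin and axes. Leave it.
- bowl: Fixed lapping machine: orange splash bowl (230 mm diameter, rim 76 mm above the table) on an aluminium base disc (270 mm diameter), with a steel platen and copper hub inside (nothing inside above 64 mm). A broad upright steel tab stands on its rim at its own -x side; a narrow bracket (16 mm wide, top 100 mm above the table), not to be used, stands opposite. Origin: on the table under its centre.
- tab_top (a point): Middle of the top edge of the broad tab: the tab is 6 mm thick (along the bowl's x), 50 mm wide (along the bowl's y), its top edge 113 mm above the table, 37 mm above the rim, 112 mm from the bowl's centre.
- run_lever_base: Block of the run lever, 70 mm along x, 50 mm along y, 25 mm high. Origin: centre of its underside. The lever's hinge axis lies along its y, 22 mm above the table at its centre.
- run_lever (a joint): Angle of the run lever: near 0 it leans towards the block's -x (off), 1.0 rad is fully over towards the block's +x (run). It stays where it is left.
- run_lever_tip (a point): Centre of the lever's black ball (26 mm diameter), 80 mm from the hinge; rod 10 mm thick. 92 mm above the table at either end.
- lapping_weight: Bystander: loose steel cylinder, 52 mm diameter, 30 mm high, with a brass knob on top (48 mm in all). Leave it.
- gauge_stand: Bystander: fixed dial gauge on a stand, base 60 x 60 mm, 151 mm tall, its dial towards its own -x. Origin: under its base.

How it is judged (in metres and radians):
On the way, in this order (a step that is already met when the one before it is completed fails the run):
1. the canister stands released on the reader's disc, its code rib facing the window (y of code_rib in the frame of reader between -0.009 and 0.009 m and x of code_rib in the frame of reader below -0.012 m and horizontal distance between canister and reader below 0.02 m and angle between canister's own z axis and vertical below 0.06 rad and z of canister in the frame of reader below 0.009 m and contact force between the fingers and canister below 0.05 N and linear speed of canister below 0.02 m/s), for 0.2 s.
2. the sensor clip, squeezed open, is lifted clear of the rail (value of joint sensor_jaw above 0.25 rad and distance between sensor_clip and rail_top above 0.02 m and z of sensor_clip in the frame of rail_top above 0.03 m and contact force between sensor_clip and rail below 0.05 N), for 0.1 s.
3. the sensor clip is released and grips the broad tab, seated on its edge (x of sensor_clip in the frame of tab_top between -0.005 and 0.005 m and y of sensor_clip in the frame of tab_top between -0.016 and 0.016 m and z of sensor_clip in the frame of tab_top between -0.004 and 0.012 m and angle between the y axis of sensor_clip and the y axis of bowl, either way round below 0.15 rad and angle between sensor_clip's own z axis and vertical below 0.2 rad and value of joint sensor_jaw below 0.1 rad and contact force between sensor_clip and bowl above 2 N and contact force between the fingers and sensor_clip below 0.05 N and linear speed of sensor_clip below 0.02 m/s), for 0.2 s.
4. the run lever is fully over (value of joint run_lever above 0.88 rad), for 0.1 s.
At the end, for the whole second after the job is handed in: Canister upright on the disc (20 mm of centre), rib within 9 mm of the window's centre line; sensor clip released, gripping the broad tab: within 16 mm of its middle, 5 mm across, 12 mm of the edge in height, 0.15 rad in line, 0.2 rad upright; lever beyond 0.88 rad; all at rest (all of step 1 and all of step 3 and value of joint run_lever above 0.88 rad); the robot touches nothing.
It fails at once if the smaller clip is moved more than 15 mm (distance of spare_clip from where it was at the start of the episode above 0.015 m).
It fails at once if the plain canister is moved more than 20 mm (distance of plain_canister from where it was at the start of the episode above 0.02 m).
It fails at once if the loose weight is moved more than 20 mm (distance of lapping_weight from where it was at the start of the episode above 0.02 m).
It also fails if it takes over 62 s, if anything falls off the work surface, if the arm or the gripper's body presses on something with over 40 N, if the wrist force passes 120 N, or if a joint passes its speed limit or range.

ROBOT

A 6-joint arm with a two-finger parallel gripper is mounted at the origin on the work surface. World frame = base frame: x ahead of the robot, y to its left, z up, the work surface at z = 0. Lengths are in mm, angles in rad, forces in N, time in s.
With the tool pointing down it reaches from about 350 to 875 mm from the base axis. Payload 4.2 kg.
Tool frame: the origin (TCP) lies at the very end of the fingers, on their centre line; the grasp point (between the pads) lies 19 mm behind it; z points along the fingers, y is the direction in which the jaws open and shut (so a half turn about z gives the same grasp; the last joint's range is limited). The gripper opens to 85 mm and grips with 20 to 120 N. Pads are 22 mm wide; open, the fingers measure 114 mm over their backs; the gripper's body (76 mm by 85 mm) begins 54 mm behind the grasp point. The pads swing forward as they close: fully open they stand 13 mm farther back than shut.
Start: joints at [-0.857, 0.385, 0.008, 0, -1.194, -0.259], TCP at [274.563, -561.439, 231.312] pointing down, gripper open.
Joint ranges: [-3.14, 3.14], [-1.21, 2.06], [-1.07, 1.41], [-3.16, 2.05], [-2.99, -0.16], [-3.1, 3.1]. Speed limits (rad/s): [2.79, 2.79, 3.14, 3.14, 3.14, 3.14].

INTERFACE

Orientations are given as a unit quaternion [x, y, z, w].
In Python, from bench import arm, optics, job gives the robot as it stands.
- The arm moves only by the tool send_rows, never from a script. Its argument "steps" is a list that holds one entry, the list of rows, each a list of 5 numbers: the shift along the tool's x, y, z in cm, then the turn about the tool's z in rad, then the opening, from 0 (shut) to 1 (fully open). A call has 1 to 10 rows; each row shifts and turns the pose as measured when the row begins, along the tool's axes as they then stand; what a row does not reach is not made up. A row lasts 1/12 s, in which the tool goes at most 41.7 mm and 7.16 degrees, less where a joint would pass 70% of its speed; a pose out of reach is approached as far as the arm can. A call with a gripper value outside its range is refused whole. The fingers move at their own pace and stop on an object; the grip force is fixed at half the most. Time passes only in rows, so rows that do not move let the fingers close. It gives the time, the measured TCP pose, the force and the opening at its end, in the units of the state.
- arm.read_state(): the state, without advancing time (a new reading comes with each control period).
- optics.get_image(name): name is "scene" or "top"; returns (picture, depth): 480x640x3 uint8, blue, green, red; 480x640 float32, mm along the optical axis (not along the pixel's ray), 0 where there is no reading.
- optics.get_calibration(name): a dict with "K" (3x3 intrinsics, pixels), "rvec" (rotation vector, rad) and "tvec" (3), from world to camera coordinates, as OpenCV has them. Camera axes: x right, y down, z forward; pixel columns grow to the right and rows downward; lengths in mm; the calibration is good to about 2 mm. A picture is of the moment at which its call begins. get_calibration takes no time and is no camera call.
- job.job_done(): hands the job in, once; it reports no verdict.
The state is a dict: "clock": time; "joints": joint angles; "joint_vel": joint speeds; "joint_efforts": joint torques, N m; "position": TCP position; "ee_rot": TCP orientation; "contact_force": force on the tool from outside, world axes, zero at the start; "wrist_torque": the same for the moment, N m; "gripper_width": finger opening in mm.
Only numpy, scipy, OpenCV 4.12 (cv2) and the standard library are available. Lean on these libraries where they do the work, as an engineer would, in place of code of your own. Each camera call takes 0.05 s, during which the arm holds its last target. There are 200 camera calls.

## Working session

There is one attempt and no reset: what is moved stays moved. The work goes in short steps, Python scripts to look and compute and a tool call to move; the robot and the scene stay as the last step left them, time stands still between calls to the robot, and variables do not carry over. Pictures are saved under pics/ and viewed, about 8 in all and at most 12, crops included, and the job is handed in when it is done.

Besides the shell and the picture viewer there is one more tool, called as a command line: name --argument value ..., lists and objects as JSON in quotes. send_rows: Moves the arm, as the interface text tells. Its arguments: {"type":"object","properties":{"steps":{"type":"array","items":{"type":"array","items":{"type":"array","items":{"type":"number"}}}}},"required":["steps"]}

```bash
mkdir -p pics; cat > h.py <<'E'
import numpy as np, cv2
from bench import arm, optics, job
from scipy.spatial.transform import Rotation as R
def cal(n):
    c=optics.get_calibration(n); return np.array(c['K'],float),cv2.Rodrigues(np.array(c['rvec'],float))[0],np.array(c['tvec'],float).ravel()
def cloud(n,d):
    K,Rm,t=cal(n); v,u=np.mgrid[:480,:640]
    P=np.stack([(u-K[0,2])/K[0,0]*d,(v-K[1,2])/K[1,1]*d,d],-1)
    W=(P-t)@Rm; W[d<=0]=np.nan; return W
def snap(n,tag):
    im,d=optics.get_image(n); cv2.imwrite(f'pics/{tag}.png',im); np.save(f'pics/{tag}.npy',d); return im,d,cloud(n,d)
E
python3 - <<'E'
from h import *
s=arm.read_state(); print({k:np.round(v,3) for k,v in s.items()})
for n in('scene','top'):
    snap(n,n+'0'); K,Rm,t=cal(n); print(n,K[0,0],-Rm.T@t,Rm[2])
E
```

```text
{'clock': np.float64(0.0), 'joints': array([-0.857,  0.386,  0.007, -0.   , -1.194, -0.259]), 'joint_vel': array([ 0.   ,  0.001,  0.001,  0.002, -0.001,  0.001]), 'joint_efforts': array([-1.0000e-03, -3.9229e+01,  1.8840e+01,  4.1860e+00, -5.0000e-03,
       -0.0000e+00]), 'position': array([ 274.307, -560.922,  230.207]), 'ee_rot': array([-0.225,  0.974,  0.001, -0.   ]), 'contact_force': array([-0.491,  0.025,  0.675]), 'wrist_torque': array([-0.044, -0.002,  0.016]), 'gripper_width': np.float64(85.408)}
scene 462.16479800410866 [937.56013641 -74.21959026 755.06461557] [-0.53307704  0.09417481 -0.84080912]
top 529.20311255211 [ 411.48924957   26.20162903 1189.09831213] [ 0.10391166  0.00714135 -0.99456089]
```

View pics/top0.png

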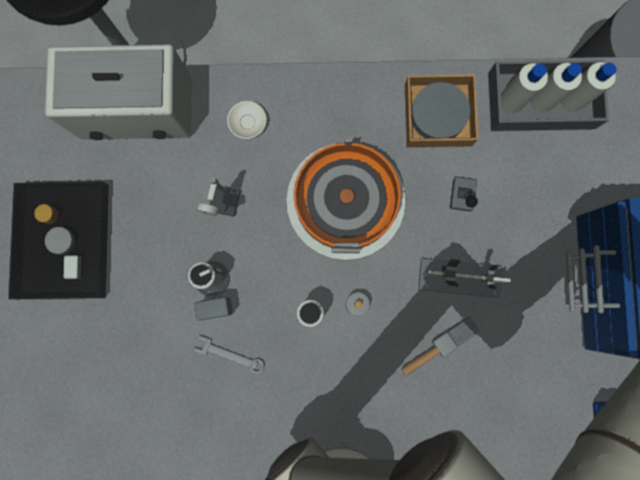

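View pics/scene0.png

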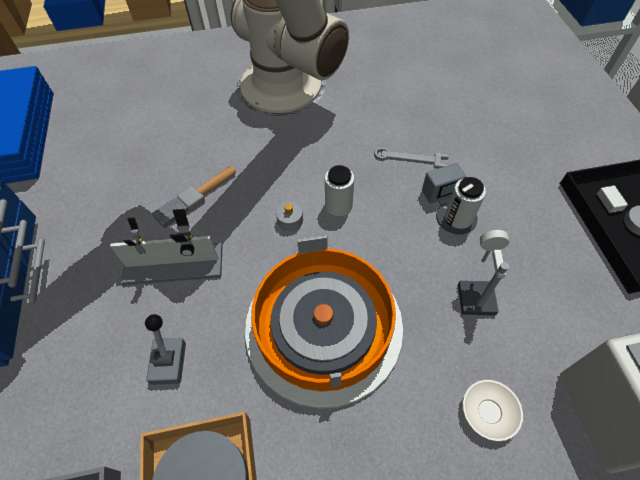

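The top view has +x up and +y left. It shows the canister at (203,275), reader block (212,305), rail (460,277) with the puck clip at about (452,270), bowl (347,195) with its broad tab (345,248), and lever (465,195). In the scene view the sensor clip is at (184,230) and the lever ball at (153,322).

```bash
python3 - <<'E'
from h import *
im={n:cv2.imread(f'pics/{n}0.png') for n in('top','scene')}
W={n:cloud(n,np.load(f'pics/{n}0.npy')) for n in im}
np.set_printoptions(precision=1,suppress=True)
def sel(n,u0,u1,v0,v1,z0,z1,f=None):
    m=np.zeros((480,640),bool); m[v0:v1,u0:u1]=1
    z=W[n][...,2]; m&=(z>z0)&(z<z1)
    if f: g=im[n].max(-1); m&=(g>f[0])&(g<f[1])
    return W[n][m],m
def rep(name,P):
    if len(P)<5: print(name,len(P)); return
    r=cv2.minAreaRect(P[:,:2].astype(np.float32)); print(name,len(P),'med',np.median(P,0),'min',P.min(0),'max',P.max(0),'rect',np.array(r[0]),np.array(r[1]),round(r[2],1))
T=(185,240,255,325);S=(415,490,160,240)
for n,b in(('top',T),('scene',S)):
    rep(n+' cap',sel(n,*b,95,115)[0]); rep(n+' ridge',sel(n,*b,98,120,(150,256))[0])
    rep(n+' body',sel(n,*b,75,96)[0]); rep(n+' block',sel(n,*b,54,64)[0]); rep(n+' disc',sel(n,*b,3,9)[0])
for n,b in(('top',(410,520,245,305)),('scene',(105,230,200,290))):
    rep(n+' foot',sel(n,*b,8,15)[0]); rep(n+' plate',sel(n,*b,60,84)[0]); rep(n+' high',sel(n,*b,105,150)[0])
for n,b in(('top',(320,370,235,260)),('scene',(290,335,230,255))): rep(n+' tab',sel(n,*b,92,120)[0])
for n,b in(('top',(440,490,170,220)),('scene',(135,195,305,390))):
    rep(n+' ball',sel(n,*b,82,110)[0]); rep(n+' lev',sel(n,*b,40,80)[0]); rep(n+' base',sel(n,*b,20,29)[0])
rep('bowl',sel('top',280,420,130,262,66,82)[0])
c=[]
for n,b in(('top',(180,245,250,325)),('top',(405,520,240,310)),('scene',(105,230,195,290)),('scene',(410,495,160,240)),('scene',(270,345,225,270)),('scene',(130,200,300,390))):
    c.append(cv2.resize(im[n][b[2]:b[3],b[0]:b[1]],(266,290),interpolation=cv2.INTER_CUBIC))
cv2.imwrite('pics/crop0.png',np.vstack([np.hstack(c[:3]),np.hstack(c[3:])]))
E
```

```text
top cap 393 med [472.7 283.2 103.4] min [446.6 258.   95. ] max [498.3 309.8 112.3] rect [473.9 284.5] [49.6 52. ] 18.2
top ridge 33 med [476.8 275.2 106.1] min [452.6 259.5  98.1] max [482.9 303.9 112.3] rect [467.6 282.2] [18.6 42.7] 27.1
top body 239 med [471.6 270.9  92.5] min [444.9 253.3  75. ] max [499.1 311.1  95.9] rect [472.5 283.8] [54.7 55.7] 75.1
top block 616 med [404.8 269.3  60. ] min [379.9 233.4  54.2] max [490.1 306.5  64. ] rect [434.8 276. ] [103.3  70.7] 9.4
top disc 604 med [446.7 263.8   4.7] min [370.  218.4   3. ] max [523.6 340.9   8.9] rect [447.1 279.4] [153.4 122.1] 0.5
scene cap 434 med [477.3 280.9 103.2] min [452.8 256.6  95. ] max [497.5 307.9 108.8] rect [475.5 282. ] [44.4 48.3] 40.7
scene ridge 37 med [477.5 273.4 106.4] min [470.6 262.7 102. ] max [483.7 283.2 108.8] rect [477.1 272.2] [ 8.5 22.4] 26.4
scene body 385 med [491.4 267.8  90.8] min [447.3 252.8  75. ] max [502.5 310.5  95.9] rect [479.5 278.4] [55.  47.2] 50.7
scene block 708 med [411.1 267.1  60. ] min [381.4 233.2  54.1] max [502.5 304.6  64. ] rect [443.7 274.7] [118.7  70.3] 8.6

[... 1393 characters left out ...]
 70.4] rect [ 642.7 -284.3] [ 8.1 22.7] 45.5
top base 451 med [ 658.5 -280.6   25.1] min [ 612.5 -315.6   20.1] max [ 686.4 -256.9   29. ] rect [ 650.3 -285.8] [50.6 70.1] 80.4
scene ball 252 med [ 623.6 -279.5  103.2] min [ 608.5 -293.6   82.3] max [ 632.3 -268.6  109.5] rect [ 620.6 -280.8] [23.4 24.5] 66.9
scene lev 143 med [ 638.5 -283.    60. ] min [ 627.5 -289.2   40.5] max [ 650.3 -278.    79.7] rect [ 638.6 -284.1] [10.7 23.2] 84.6
scene base 974 med [ 663.1 -282.2   25. ] min [ 615.1 -315.7   20. ] max [ 689.7 -257.9   29. ] rect [ 651.7 -286.5] [50.  70.5] 81.2
bowl 1085 med [652.5 -23.5  75.3] min [ 519.2 -136.5   66. ] max [755.6  92.1  82. ] rect [641.2 -21.8] [228.5 227.5] 43.0
```

View pics/crop0.png

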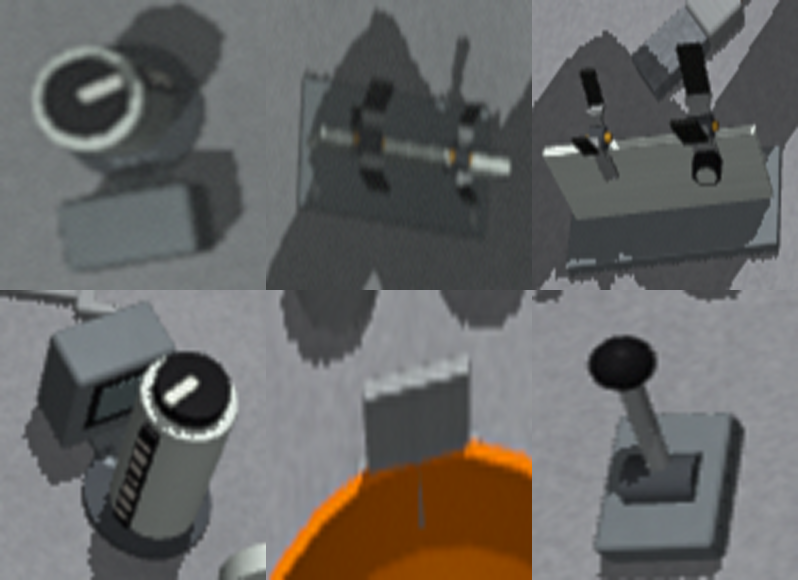

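The crops confirm that the ridge points roughly towards -y and that the reader block lies roughly towards -x from the disc. The puck is on the rail's +x side, and the tab is clear of anything nearby. I'll pin down the angles and build a shift helper while the first turn runs.

```bash
cat >> h.py <<'E'
def go(x,y,z,phi=None):
    """shift in tool axes (cm) and turn to bring TCP to x,y,z and tool y to world heading phi (deg)"""
    s=arm.read_state(); r=R.from_quat(s['ee_rot']).as_matrix(); p=np.array(s['position'])
    d=r.T@(np.array([x,y,z])-p)/10; f=np.degrees(np.arctan2(r[1,1],r[0,1]))
    print('clock',round(s['clock'],2),'pos',p.round(1),'phi',f.round(1),'tilt',r[:,2].round(3),'j6',round(s['joints'][5],2),'w',round(s['gripper_width'],1),'F',np.round(s['contact_force'],1))
    print('shift cm',d.round(2),'turn',None if phi is None else round(-np.radians((phi-f+180)%360-180),3))
E
python3 - <<'E'
from h import *
np.set_printoptions(precision=1,suppress=True)
for n,b in(('top',(180,245,285,325)),('scene',(415,475,160,205))):
    im=cv2.imread(f'pics/{n}0.png'); W=cloud(n,np.load(f'pics/{n}0.npy'))
    w=W[b[2]:b[3],b[0]:b[1]].reshape(-1,3); w=w[(abs(w[:,2]-60)<3)&(w[:,0]<436)]
    print('block',cv2.minAreaRect(w[:,:2].astype(np.float32)))
    # ridge & cap
    b=(180,245,250,325) if n=='top' else (415,490,160,240)
    w=W[b[2]:b[3],b[0]:b[1]].reshape(-1,3); g=im[b[2]:b[3],b[0]:b[1]].max(-1).ravel()
    k=(w[:,2]>97); c=w[k]; g=g[k]
    near=np.hypot(c[:,0]-474,c[:,1]-283)<21
    q=c[near&(g>130)][:,:2]; m=q.mean(0); vv=np.linalg.svd(q-m)[2][0]; print('ridge mean',m,'dir',np.degrees(np.arctan2(*vv[::-1])))
    (cx,cy),rr=cv2.minEnclosingCircle(c[g<90][:,:2].astype(np.float32)); print('cap',cx,cy,rr, 'ridge off ang',np.degrees(np.arctan2(m[1]-cy,m[0]-cx)))
go(474,283,230,235)
E
```

```text
block ((403.77886962890625, 270.4383544921875), (40.259151458740234, 69.92074584960938), 9.272218704223633)
ridge mean [478.  273.9] dir -66.27657516480961
cap 473.3169860839844 282.48199462890625 21.093713760375977 ridge off ang -61.38133412605787
block ((405.6907653808594, 269.2501220703125), (42.999000549316406, 70.4059829711914), 11.091697692871094)
ridge mean [477.9 273.4] dir -63.126364143676675
cap 527.9208984375 267.5089416503906 77.81828308105469 ridge off ang 173.29368403434538
clock 0.1 pos [ 274.4 -561.   230.3] phi 116.1 tilt [-0.  0. -1.] j6 -0.26 w 85.2 F [-1.5 -0.1  1.1]
shift cm [-55.   67.1   0.2] turn -2.076
```

send_rows --steps '[[[0, 0, 0, -0.12, 1], [0, 0, 0, -0.12, 1], [0, 0, 0, -0.12, 1], [0, 0, 0, -0.12, 1], [0, 0, 0, -0.12, 1], [0, 0, 0, -0.12, 1], [0, 0, 0, -0.12, 1], [0, 0, 0, -0.12, 1], [0, 0, 0, -0.12, 1], [0, 0, 0, -0.12, 1]]]'

```text
clock: 0.93
position: [272.7, -557.8, 223.4]
ee_rot: [0.752, -0.659, -0.007, -0.003]
contact_force: [0.1, 0.4, -0.1]
gripper_width: 85.6
```

send_rows --steps '[[[0, 0, 0, -0.12, 1], [0, 0, 0, -0.12, 1], [0, 0, 0, -0.12, 1], [0, 0, 0, -0.12, 1], [0, 0, 0, -0.12, 1], [0, 0, 0, -0.12, 1], [0, 0, 0, -0.12, 1], [0, 0, 0, -0.12, 1]]]'

```text
clock: 1.6
position: [271.4, -555.1, 217.9]
ee_rot: [0.976, -0.218, -0.009, -0.01]
contact_force: [0.0, 0.7, -0.0]
gripper_width: 85.3
```

```bash
python3 -c "
from h import *
go(474,283,230,235)"
```

```text
clock 1.6 pos [ 271.4 -555.1  217.9] phi -115.2 tilt [-0.013  0.023 -1.   ] j6 1.99 w 85.3 F [ 0.   0.7 -0. ]
shift cm [-17.31 -84.48   0.5 ] turn 0.171
```

send_rows --steps '[[[-0.82, -4, -0.06, 0, 1], [-0.82, -4, -0.06, 0, 1], [-0.82, -4, -0.06, 0, 1], [-0.82, -4, -0.06, 0, 1], [-0.82, -4, -0.06, 0, 1], [-0.82, -4, -0.06, 0, 1], [-0.82, -4, -0.06, 0, 1], [-0.82, -4, -0.06, 0, 1], [-0.82, -4, -0.06, 0, 1], [-0.82, -4, -0.06, 0, 1]]]'

```text
clock: 2.43
position: [364.1, -153.1, 225.1]
ee_rot: [0.975, -0.223, -0.014, -0.013]
contact_force: [0.8, 0.8, 0.2]
gripper_width: 85.5
```

```bash
python3 -c "
from h import *
go(473,282,170,235)"
```

```text
clock 2.43 pos [ 364.1 -153.1  225.1] phi -115.8 tilt [-0.022  0.031 -0.999] j6 1.14 w 85.5 F [0.8 0.8 0.2]
shift cm [ -8.9  -43.81   6.61] turn 0.161
```

send_rows --steps '[[[-0.8, -4, 0.3, 0.02, 1], [-0.8, -4, 0.3, 0.02, 1], [-0.8, -4, 0.3, 0.02, 1], [-0.8, -4, 0.3, 0.02, 1], [-0.8, -4, 0.3, 0.02, 1], [-0.8, -4, 0.3, 0.02, 1], [-0.8, -4, 0.3, 0.02, 1], [-0.8, -4, 0.3, 0.02, 1], [-0.8, -4, 0.3, 0, 1], [-0.8, -4, 0.3, 0, 1]]]'

```text
clock: 3.27
position: [494.2, 241.8, 205.2]
ee_rot: [0.953, -0.301, -0.014, -0.012]
contact_force: [0.3, -1.1, -0.3]
gripper_width: 85.2
```

```bash
python3 -c "
from h import *
go(473,282,64,235)"
```

```text
clock 3.27 pos [494.2 241.8 205.2] phi -125.1 tilt [-0.02   0.032 -0.999] j6 0.25 w 85.2 F [ 0.3 -1.1 -0.3]
shift cm [-3.55 -1.86 14.28] turn -0.002
```

send_rows --steps '[[[-1.8, -0.9, 1, 0, 1], [-1.75, -0.95, 2, 0, 1], [0, 0, 2, 0, 1], [0, 0, 1, 0, 1]]]'

```text
clock: 3.6
position: [477.7, 290.6, 143.7]
ee_rot: [0.954, -0.298, -0.013, -0.014]
contact_force: [-0.2, 0.9, 0.2]
gripper_width: 85.7
```

```bash
python3 -c "
from h import *
go(473,282,64,235)"
```

```text
clock 3.6 pos [477.7 290.6 143.7] phi -124.7 tilt [-0.016  0.035 -0.999] j6 0.17 w 85.7 F [-0.2  0.9  0.2]
shift cm [0.37 1.13 7.94] turn 0.005
```

send_rows --steps '[[[0.3, 1, 0.5, 0, 1], [0, 0, 0, 0, 1], [0, 0, 1.5, 0, 1]]]'

```text
clock: 3.85
position: [473.2, 282.3, 120.8]
ee_rot: [0.955, -0.297, -0.013, -0.013]
contact_force: [0.3, 0.3, 0.5]
gripper_width: 85.1
```

```bash
python3 -c "
from h import *
go(473,282,64,235)"
```

```text
clock 3.85 pos [473.2 282.3 120.8] phi -124.6 tilt [-0.018  0.032 -0.999] j6 0.18 w 85.1 F [0.3 0.3 0.5]
shift cm [0.19 0.13 5.67] turn 0.008
```

send_rows --steps '[[[0.1, 0.05, 1.5, 0, 1], [0, 0, 2, 0, 1], [0, 0, 1.8, 0, 1], [0, 0, 0, 0, 0.9], [0, 0, 0, 0, 0.8], [0, 0, -0.05, 0, 0.7], [0, 0, -0.05, 0, 0.6], [0, 0, -0.05, 0, 0.5], [0, 0, -0.05, 0, 0.5]]]'

```text
clock: 4.6
position: [474.4, 284.1, 70.7]
ee_rot: [0.955, -0.297, -0.013, -0.014]
contact_force: [-0.1, -0.2, -2.3]
gripper_width: 54.5
```

```bash
python3 -c "
from h import *
go(473,282,64,135)"
```

```text
clock 4.6 pos [474.4 284.1  70.7] phi -124.6 tilt [-0.016  0.034 -0.999] j6 0.19 w 54.5 F [-0.1 -0.2 -2.3]
shift cm [0.03 0.26 0.67] turn 1.752
```

send_rows --steps '[[[0, 0, -0.05, 0.06, 0.5], [0, 0, -0.05, 0.12, 0.5], [0, 0, -0.05, 0.12, 0.5], [0, 0, -0.05, 0.12, 0.5], [0, 0, -0.05, 0.12, 0.5], [0, 0, -0.05, 0.12, 0.5], [0, 0, -0.05, 0.12, 0.5], [0, 0, -0.05, 0.12, 0.5], [0, 0, -0.05, 0.12, 0.5], [0, 0, -0.05, 0.12, 0.5]]]'

```text
clock: 5.43
position: [473.5, 283.6, 78.7]
ee_rot: [-0.625, 0.78, 0.019, 0.006]
contact_force: [-0.2, -0.6, -3.5]
gripper_width: 54.4
```

```bash
python3 -c "
from h import *
go(473,282,68,130)"
```

```text
clock 5.43 pos [473.5 283.6  78.7] phi 167.4 tilt [-0.015  0.038 -0.999] j6 -1.0 w 54.4 F [-0.2 -0.6 -3.5]
shift cm [ 0.2  -0.01  1.06] turn 0.653
```

send_rows --steps '[[[0, 0, 0, 0.12, 0.5], [0, 0, 0, 0.12, 0.5], [0, 0, 0, 0.12, 0.5], [0, 0, 0, 0.12, 0.5], [0, 0, 0, 0.12, 0.5]]]'

```text
clock: 5.85
position: [472.9, 283.3, 80.0]
ee_rot: [-0.355, 0.935, 0.021, 0.0]
contact_force: [-0.4, -0.3, -2.3]
gripper_width: 54.3
```

```bash
python3 -c "
from h import *
go(471.5,282,71,130)"
```

```text
clock 5.85 pos [472.9 283.3  80. ] phi 131.6 tilt [-0.014  0.04  -0.999] j6 -1.62 w 54.3 F [-0.4 -0.3 -2.3]
shift cm [ 0.21 -0.04  0.89] turn 0.028
```

Lower it onto the disc and look before letting go.

send_rows --steps '[[[0.2, 0, 0.3, 0.02, 0.5], [0, 0, 0.3, 0, 0.5], [0, 0, 0.2, 0, 0.5], [0, 0, 0.1, 0, 0.5]]]'

```text
clock: 6.18
position: [471.3, 282.5, 71.6]
ee_rot: [-0.344, 0.939, 0.022, 0.001]
contact_force: [0.0, 0.8, -3.4]
gripper_width: 54.4
```

```bash
python3 - <<'E'
from h import *
go(471.5,282,71,130)
a,d,w=snap('scene','scene1'); b,d2,w2=snap('top','top1')
cv2.imwrite('pics/c1.png',np.hstack([cv2.resize(a[140:260,400:510],(390,425)),cv2.resize(b[240:350,160:260],(390,425))]))
E
```

```text
clock 6.18 pos [471.3 282.5  71.6] phi 130.2 tilt [-0.013  0.042 -0.999] j6 -1.64 w 54.4 F [ 0.   0.8 -3.4]
shift cm [ 0.01 -0.05  0.05] turn 0.004
```

View pics/c1.png

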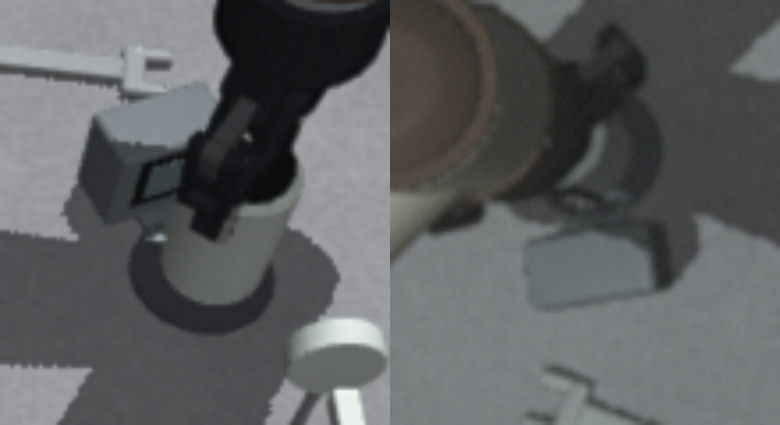

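The canister is over the disc with its rib turned out of sight, towards the window. The force still reads its full weight, so I'll lower it slightly more and then open.

send_rows --steps '[[[0, 0, 0.15, 0, 0.5], [0, 0, 0.1, 0, 0.5], [0, 0, 0.1, 0, 0.5]]]'

```text
clock: 6.53
position: [471.9, 283.2, 69.1]
ee_rot: [-0.344, 0.939, 0.022, 0.002]
contact_force: [-3.6, -0.3, 9.5]
gripper_width: 54.5
```

```bash
python3 -c "
from h import *
go(471.5,282,71,130)"
```

```text
clock 6.53 pos [471.9 283.2  69.1] phi 130.3 tilt [-0.012  0.042 -0.999] j6 -1.64 w 54.5 F [-3.6 -0.3  9.5]
shift cm [ 0.11 -0.05 -0.2 ] turn 0.005
```

send_rows --steps '[[[0, 0, 0, 0, 0.75], [0, 0, 0, 0, 0.85], [0, 0, -0.05, 0, 1], [0, 0, -0.05, 0, 1], [0, 0, -2, 0, 1], [0, 0, -3, 0, 1], [0, 0, -3, 0, 1], [0, 0, -3, 0, 1]]]'

```text
clock: 7.2
position: [471.3, 276.6, 178.1]
ee_rot: [-0.344, 0.939, 0.019, -0.004]
contact_force: [0.9, -0.0, 0.1]
gripper_width: 85.3
```

```bash
python3 -c "
from h import *
go(440,-80,210,130)"
```

```text
clock 7.2 pos [471.3 276.6 178.1] phi 130.3 tilt [-0.021  0.034 -0.999] j6 -1.65 w 85.3 F [ 0.9 -0.   0.1]
shift cm [ 25.41 -25.04  -4.32] turn 0.005
```

send_rows --steps '[[[2.8, -2.75, -0.5, 0, 1], [2.8, -2.75, -0.5, 0, 1], [2.8, -2.75, -0.5, 0, 1], [2.8, -2.75, -0.5, 0, 1], [2.8, -2.75, -0.5, 0, 1], [2.8, -2.75, -0.5, 0, 1], [2.8, -2.75, -0.5, 0, 1], [2.8, -2.75, -0.5, 0, 1]]]'

```text
clock: 7.87
position: [449.3, -40.2, 217.3]
ee_rot: [-0.352, 0.936, 0.021, 0.01]
contact_force: [0.5, 1.0, 0.4]
gripper_width: 85.5
```

```bash
python3 - <<'E'
from h import *
np.set_printoptions(precision=1,suppress=True)
go(440,-80,210)
for n,b in(('scene',(415,490,160,240)),('top',(170,245,245,325))):
    im,d,W=snap(n,n+'2')
    w=W[b[2]:b[3],b[0]:b[1]].reshape(-1,3); g=im[b[2]:b[3],b[0]:b[1]].max(-1).ravel()
    k=(w[:,2]>97)&(w[:,2]<115); c=w[k]; gg=g[k]
    cap=c[(gg<90)]; ctr=np.median(cap,0); print('cap med',ctr, (c.min(0)+c.max(0))/2, 'z',np.percentile(c[:,2],[5,50,95]))
    q=c[(np.hypot(*(c[:,:2]-ctr[:2]).T)<20)&(gg>130)][:,:2]; m=q.mean(0); vv=np.linalg.svd(q-m)[2][0]; print('ridge',len(q),m,np.degrees(np.arctan2(*vv[::-1])))
    bl=w[(abs(w[:,2]-60)<3)&(w[:,0]<436)]; print('block',cv2.minAreaRect(bl[:,:2].astype(np.float32)))
a=cv2.imread('pics/scene2.png');t=cv2.imread('pics/top2.png')
cv2.imwrite('pics/c2.png',np.hstack([cv2.resize(a[150:250,410:500],(390,433)),cv2.resize(t[250:330,170:242],(390,433))]))
# rail & clips from first pictures
for n,b in(('top',(410,520,245,305)),('scene',(105,230,200,290))):
    W=cloud(n,np.load(f'pics/{n}0.npy'))[b[2]:b[3],b[0]:b[1]].reshape(-1,3)
    p=W[(W[:,2]>60)&(W[:,2]<87)]; 
    f=W[(abs(W[:,2]-12)<2.5)&(W[:,0]>415)]; print(n,'foot',cv2.minAreaRect(f[:,:2].astype(np.float32)))
    h=W[(W[:,2]>88)&(W[:,2]<150)]
    for nm,hh in(('sensor',h[h[:,1]>-270]),('spare',h[h[:,1]<-270])):
        for z0,z1 in((88,105),(105,120),(120,150)):
            q=hh[(hh[:,2]>z0)&(hh[:,2]<z1)]
            if len(q)>5: print(nm,z0,len(q),q.min(0),q.max(0),cv2.minAreaRect(q[:,:2].astype(np.float32)))
E
```

```text
clock 7.87 pos [449.3 -40.2 217.3] phi 131.3 tilt [ 0.  0. -1.] j6 -1.07 w 85.5 F [0.5 1.  0.4]
shift cm [ 3.3 -2.4  0.5] turn None
cap med [474.8 282.5 103.1] [470.9 285.3 103.6] z [ 99.5 103.2 106.5]
ridge 28 [463.2 284.9] 9.502620503028236
block ((405.2219543457031, 269.0755615234375), (40.5751953125, 71.20455932617188), 11.38266658782959)
cap med [472.9 284.6 103.2] [469.3 286.3 104.6] z [ 98.6 103.4 107.5]
ridge 28 [462.5 284.8] -168.85998169577087
block ((401.2084655761719, 285.0624694824219), (38.996883392333984, 39.02660369873047), 8.661140441894531)
top foot ((462.92083740234375, -273.197998046875), (180.3179473876953, 70.094482421875), 83.27790069580078)
sensor 88 120 [ 455.2 -257.9   88.2] [ 486. -198.  105.] ((467.51153564453125, -228.7617645263672), (53.248104095458984, 30.890403747558594), 57.5958366394043)
sensor 105 90 [ 448.8 -241.4  105.1] [ 489.  -217.6  119.4] ((467.7575988769531, -229.18380737304688), (19.85451316833496, 40.50883865356445), 82.53239440917969)
sensor 120 89 [ 441.7 -241.7  120.1] [ 495.7 -217.3  141. ] ((468.31024169921875, -229.4447784423828), (1
[... 930 characters left out ...]
31570434570312, 42.08283233642578), 84.46651458740234)
sensor 120 188 [ 439.7 -242.6  120.1] [ 496.5 -218.   139. ] ((468.31103515625, -230.17767333984375), (19.498580932617188, 55.77341079711914), 83.66482543945312)
spare 88 105 [ 442.  -350.1   88.1] [ 477.  -301.2  104.9] ((463.8168029785156, -321.19879150390625), (34.274932861328125, 47.707725524902344), 25.208251953125)
spare 105 106 [ 438.4 -319.4  105.1] [ 481.4 -303.9  119.8] ((459.9783935546875, -311.1261291503906), (12.145247459411621, 43.587154388427734), 84.0848159790039)
spare 120 62 [ 434.7 -319.9  120.1] [ 483.7 -303.4  129.9] ((459.2376708984375, -311.6531066894531), (11.852068901062012, 49.82853698730469), 83.86477661132812)
```

View pics/c2.png

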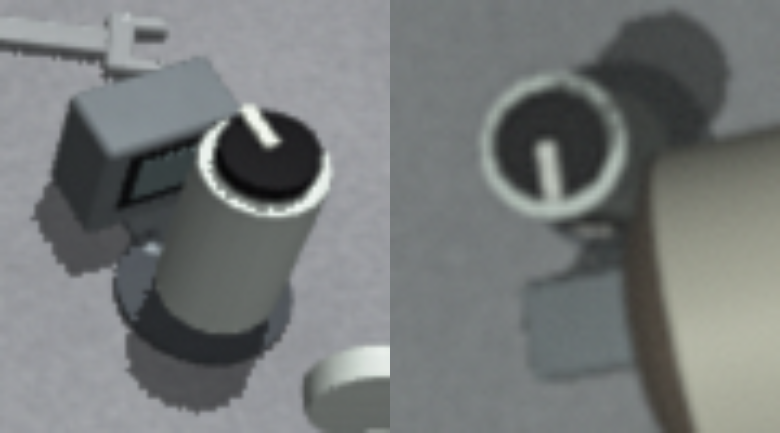

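The canister stands upright with its ridge towards the block. I'll check the lateral offset more carefully.

```bash
python3 - <<'E'
from h import *
from scipy.optimize import least_squares
np.set_printoptions(precision=1,suppress=True)
for tag,n,b in(('scene0','scene',(415,490,160,240)),('scene2','scene',(415,490,160,240)),('top0','top',(185,245,255,325)),('top2','top',(170,225,245,325))):
    W=cloud(n,np.load(f'pics/{tag}.npy')); im=cv2.imread(f'pics/{tag}.png')
    w=W[b[2]:b[3],b[0]:b[1]].reshape(-1,3); g=im[b[2]:b[3],b[0]:b[1]].max(-1).ravel()
    w0=w; w=w[np.isfinite(w[:,2])]
    side=w[(w[:,2]>20)&(w[:,2]<90)&(np.hypot(w[:,0]-473,w[:,1]-283)<36)&(np.hypot(w[:,0]-473,w[:,1]-283)>22)]
    f=least_squares(lambda p:np.hypot(side[:,0]-p[0],side[:,1]-p[1])-28,[473,283],loss='soft_l1').x
    top=w[(w[:,2]>91)&(w[:,2]<110)&(np.hypot(w[:,0]-473,w[:,1]-283)<36)]
    e=cv2.minEnclosingCircle(top[:,:2].astype(np.float32))
    ds=w[(abs(w[:,2]-5)<1.6)&(np.hypot(w[:,0]-471,w[:,1]-282)<50)]
    # disc: radius-40 boundary, points on disc z~5 vs table: max-extents along directions
    ext=[]
    for a in range(0,360,10):
        u=np.array([np.cos(np.radians(a)),np.sin(np.radians(a))]); q=ds[:,:2]-[471,282]; k=abs(q@[-u[1],u[0]])<4
        if k.sum()>2 and (q[k]@u).max()>33: ext.append([a,*(u*(q[k]@u).max())])
    ext=np.array(ext); dc=least_squares(lambda p:np.hypot(ext[:,1]-p[0],ext[:,2]-p[1])-40,[0,0],loss='soft_l1').x+[471,282] if len(ext)>4 else None
    print(tag,'side fit',f,len(side),'top circle',e,'disc',dc,len(ext))
E
```

```text
scene0 side fit [473.  282.8] 719 top circle ((475.1516418457031, 282.1858825683594), 28.473114013671875) disc [470.  280.5] 27
scene2 side fit [470.  286.1] 700 top circle ((470.98046875, 284.2194519042969), 28.493745803833008) disc [470.5 280.5] 28
top0 side fit [473.4 283.8] 189 top circle ((472.232421875, 282.68316650390625), 28.907352447509766) disc [468.5 279.1] 28
top2 side fit [469.  287.1] 173 top circle ((469.507080078125, 286.66845703125), 27.7827091217041) disc [473.2 285.9] 17
```

send_rows --steps '[[[0, 0, -0.06, -0.12, 1], [0, 0, -0.06, -0.12, 1], [0, 0, -0.06, -0.12, 1], [0, 0, -0.06, -0.12, 1], [0, 0, -0.06, -0.12, 1], [0, 0, -0.06, -0.11, 1]]]'

```text
clock: 8.47
position: [449.2, -44.6, 222.4]
ee_rot: [-0.662, 0.75, 0.015, 0.019]
contact_force: [0.3, -0.0, 0.2]
gripper_width: 85.4
```

```bash
python3 -c "
from h import *
go(468,-230,185,174)"
```

```text
clock 8.47 pos [449.2 -44.6 222.4] phi 172.9 tilt [ 0.008  0.048 -0.999] j6 -0.33 w 85.4 F [ 0.3 -0.   0.2]
shift cm [18.32 -4.16  2.87] turn -0.02
```

send_rows --steps '[[[3.6, -0.8, 0.3, 0, 1], [3.6, -0.8, 0.3, 0, 1], [3.6, -0.8, 0.5, 0, 1], [3.6, -0.8, 0.6, -0.02, 1], [2.5, -0.6, 0.6, 0, 1], [0, 0, 0, 0, 1]]]'

```text
clock: 8.97
position: [473.3, -216.8, 192.4]
ee_rot: [-0.677, 0.736, 0.012, 0.022]
contact_force: [0.1, -0.5, 0.6]
gripper_width: 85.3
```

```bash
python3 -c "
from h import *
go(468.5,-230,150,174)"
```

```text
clock 8.97 pos [ 473.3 -216.8  192.4] phi 175.2 tilt [ 0.016  0.048 -0.999] j6 0.09 w 85.3 F [ 0.1 -0.5  0.6]
shift cm [1.56 0.42 4.16] turn 0.021
```

send_rows --steps '[[[1.5, 0.4, 0.5, 0.02, 1], [0, 0, 0.5, 0, 1], [0, 0, 1, 0, 1], [0, 0, 0.5, 0, 1]]]'

```text
clock: 9.3
position: [470.0, -230.5, 165.7]
ee_rot: [-0.668, 0.743, 0.011, 0.023]
contact_force: [-0.1, -0.5, -0.2]
gripper_width: 85.6
```

```bash
python3 - <<'E'
from h import *
go(468.5,-230,106,174)
a,d,w=snap('scene','scene3'); b,d2,w2=snap('top','top3')
cv2.imwrite('pics/c3.png',np.hstack([cv2.resize(a[180:290,110:240],(472,400)),cv2.resize(b[230:310,410:510],(320,256)).repeat(1,0)[:256] if 0 else cv2.resize(b[230:330,420:500],(320,400))]))
E
```

```text
clock 9.3 pos [ 470.  -230.5  165.7] phi 173.9 tilt [ 0.019  0.048 -0.999] j6 0.1 w 85.6 F [-0.1 -0.5 -0.2]
shift cm [0.26 0.24 5.96] turn -0.002
```

View pics/c3.png

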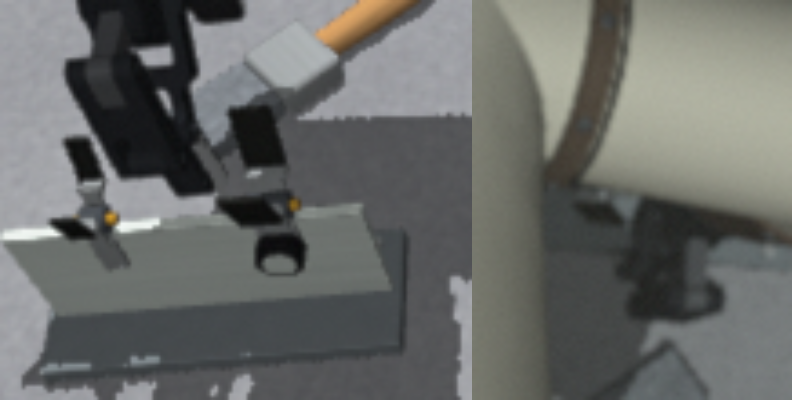

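The open fingers are above the clip. I'll check the projected TCP and handle positions numerically against the picture before descending.

```bash
python3 - <<'E'
from h import *
np.set_printoptions(precision=1,suppress=True)
K,Rm,t=cal('scene'); s=arm.read_state(); p=np.array(s['position']); r=R.from_quat(s['ee_rot']).as_matrix()
pts=np.array([p,p+r[:,1]*42,p-r[:,1]*42,[468.3,-229.8,137]])
q=cv2.projectPoints(pts,cv2.Rodrigues(Rm)[0],t,K,None)[0][:,0]; print(q, (q-[110,180])*3.63)
W=cloud('scene',np.load('pics/scene3.npy')); w=W[170:260,110:240].reshape(-1,3)
w=w[(w[:,2]>155)&(w[:,2]<230)&(w[:,0]>380)&(w[:,0]<540)&(w[:,1]>-300)&(w[:,1]<-160)]
for z in range(155,230,10):
    k=w[(w[:,2]>z)&(w[:,2]<z+10)]
    if len(k)>3: print(z,len(k),k.min(0),k.max(0))
E
```

```text
[[171.9 211.9]
 [174.1 191.2]
 [169.5 233.8]
 [177.3 221.4]] [[224.6 115.6]
 [232.7  40.8]
 [216.1 195.4]
 [244.2 150.2]]
175 39 [ 422.7 -237.9  177.8] [ 520.9 -216.3  185. ]
185 128 [ 422.4 -244.4  185. ] [ 527.  -215.5  194.8]
195 126 [ 420.1 -245.4  195.1] [ 527.7 -216.   205. ]
205 86 [ 421.8 -241.8  205.1] [ 527.2 -216.9  215. ]
215 21 [ 425.9 -232.   215.2] [ 526.4 -217.6  224.8]
225 31 [ 511.2 -251.6  225.7] [ 539.9 -225.4  229.7]
```

send_rows --steps '[[[0.3, 0.2, 1, 0, 1], [0, 0.1, 1.5, 0, 1], [0, 0, 1.5, 0, 1], [0, 0, 1, 0, 1], [0, 0, 0, 0, 1]]]'

```text
clock: 9.82
position: [469.3, -228.1, 114.5]
ee_rot: [-0.671, 0.741, 0.009, 0.024]
contact_force: [-0.9, 0.5, 0.1]
gripper_width: 85.2
```

```bash
python3 -c "
from h import *
go(467,-231,106,174)"
```

```text
clock 9.82 pos [ 469.3 -228.1  114.5] phi 174.3 tilt [ 0.024  0.046 -0.999] j6 0.12 w 85.2 F [-0.9  0.5  0.1]
shift cm [0.35 0.21 0.83] turn 0.005
```

send_rows --steps '[[[0.35, 0.2, 0.8, 0, 1], [0, 0, 0, 0, 0.8], [0, 0, -0.05, 0, 0.6], [0, 0, -0.05, 0, 0.5], [0, 0, -0.05, 0, 0.4], [0, 0, -0.05, 0, 0.25], [0, 0, -0.05, 0, 0.25], [0, 0, -0.05, 0, 0.25]]]'

```text
clock: 10.48
position: [470.9, -232.7, 117.9]
ee_rot: [-0.673, 0.739, 0.004, 0.026]
contact_force: [-0.8, 0.2, -1.5]
gripper_width: 25.8
```

```bash
python3 -c "
from h import *
go(467,-231,106,174)"
```

```text
clock 10.48 pos [ 470.9 -232.7  117.9] phi 174.6 tilt [ 0.034  0.041 -0.999] j6 0.13 w 25.8 F [-0.8  0.2 -1.5]
shift cm [-0.09  0.44  1.18] turn 0.011
```

send_rows --steps '[[[0, 0, -1, 0, 0.25], [0, 0, -1.5, 0, 0.25], [0, 0, -2, 0, 0.25], [0, 0, -2, 0, 0.25], [0, 0, -1, 0, 0.25]]]'

```text
clock: 10.9
position: [467.2, -235.8, 195.2]
ee_rot: [-0.673, 0.739, 0.005, 0.025]
contact_force: [1.2, 0.0, -1.0]
gripper_width: 25.8
```

```bash
python3 - <<'E'
from h import *
go(467,-231,190,178)
a,d,w=snap('scene','scene4')
cv2.imwrite('pics/c4.png',cv2.resize(a[110:290,100:260],(533,600)))
E
```

```text
clock 10.9 pos [ 467.2 -235.8  195.2] phi 174.6 tilt [ 0.03   0.041 -0.999] j6 0.12 w 25.8 F [ 1.2  0.  -1. ]
shift cm [-0.45  0.08  0.53] turn -0.059
```

View pics/c4.png

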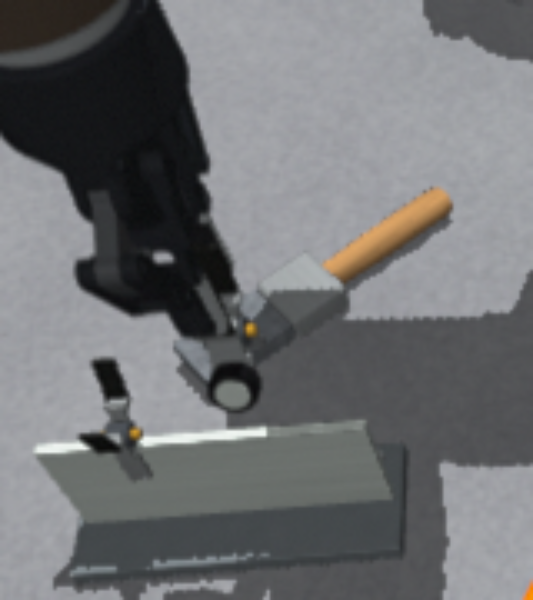

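The clip is off the rail and held open: puck at about (170,226) full-frame, copper hinge end at about (175,209). Next I'll measure where the hinge sits relative to the TCP.

```bash
python3 - <<'E'
from h import *
np.set_printoptions(precision=1,suppress=True)
im=cv2.imread('pics/scene4.png').astype(int); W=cloud('scene',np.load('pics/scene4.npy'))
s=arm.read_state(); p=np.array(s['position'])
sub=(slice(195,240),slice(150,185)); w=W[sub].reshape(-1,3); c=im[sub].reshape(-1,3)
ok=(w[:,2]>120)
cop=ok&(c[:,2]-c[:,0]>60)&(w[:,1]<-200); print('copper',cop.sum(),np.median(w[cop],0),np.median(w[cop],0)-p)
a=w[ok&(w[:,0]>420)&(w[:,0]<540)]
for z in range(120,230,6):
    k=a[(a[:,2]>z)&(a[:,2]<z+6)]
    if len(k)>2: print(z,len(k),k.min(0)[:2],k.max(0)[:2])
sub=(slice(215,240),slice(158,184)); w=W[sub].reshape(-1,3); g=im[sub].max(-1).ravel()
k=(w[:,2]>120)&(g>120)&(w[:,0]>470); print('puckface',k.sum(),np.median(w[k],0))
k=(w[:,2]>120)&(g<60); print('puckdark',k.sum(),np.median(w[k],0),w[k].min(0),w[k].max(0))
go(467,-231,190,178)
E
```

```text
copper 11 [ 469.1 -223.6  172.8] [  1.   12.6 -24. ]
138 10 [ 454.4 -239.4] [ 492.1 -225.4]
144 34 [ 453.7 -246.7] [ 495.2 -224.3]
150 60 [ 457.3 -249.5] [ 494.2 -224.9]
156 77 [ 474.7 -248.8] [ 493.6 -226.8]
162 88 [ 473.7 -245.5] [ 491.2 -227.7]
168 50 [ 463.2 -246.1] [ 478.5 -222. ]
174 39 [ 461.8 -246.3] [ 476.5 -221.4]
180 27 [ 457.7 -246.3] [ 481.7 -225.9]
186 43 [ 456.3 -236.4] [ 482.5 -224.9]
192 18 [ 456.4 -238.2] [ 487.6 -225. ]
198 15 [ 478.9 -239.1] [ 492.4 -227.3]
204 42 [ 480.1 -249.7] [ 495.7 -226.9]
210 41 [ 480.7 -246.4] [ 495.7 -226.9]
216 46 [ 479.6 -246.9] [ 495.  -227.1]
222 29 [ 482.9 -245.7] [ 495.  -227.2]
228 8 [ 485.6 -232.5] [ 493.2 -228.3]
puckface 52 [ 491.9 -237.7  154.9]
puckdark 111 [ 487.9 -232.7  160.8] [ 478.9 -249.5  140.9] [ 495.2 -225.9  166.3]
clock 10.95 pos [ 468.2 -236.2  196.8] phi 174.6 tilt [ 0.  0. -1.] j6 0.12 w 25.8 F [ 1.2 -0.8  0.2]
shift cm [-0.5  0.2  0.7] turn -0.059
```

```bash
python3 - <<'E'
from h import *
np.set_printoptions(precision=1,suppress=True)
for n,b in(('top',(320,370,235,260)),('scene',(290,335,230,255))):
    W=cloud(n,np.load(f'pics/{n}0.npy'))[b[2]:b[3],b[0]:b[1]].reshape(-1,3)
    for z0,z1 in((95,103),(103,109),(109,118)):
        w=W[(W[:,2]>z0)&(W[:,2]<z1)]
        if len(w)>8: print(n,z0,len(w),'med',np.median(w,0),'fit x=a+b*y',np.polyfit(w[:,1]+19,w[:,0],1), 'x',np.percentile(w[:,0],[3,97]),'y',np.percentile(w[:,1],[1,99]))
go(529.5,-19.5,200,178.3)
E
```

```text
top 95 16 med [526.7 -21.3  98.8] fit x=a+b*y [  0.  526.8] x [526.3 527.2] y [-40.1  -6.2]
top 109 74 med [529.4 -17.8 113.3] fit x=a+b*y [  0.  529.4] x [526.8 531.9] y [-42.3   6.8]
scene 95 78 med [533.2 -20.   99.3] fit x=a+b*y [  0.  533.2] x [531.6 535. ] y [-43.3   4.4]
scene 103 54 med [533.5 -20.  106.1] fit x=a+b*y [  0.  533.3] x [531.6 534.6] y [-42.3   3.7]
scene 109 133 med [531.5 -18.8 112.9] fit x=a+b*y [  0.  531.4] x [527.6 534.7] y [-43.3   5.2]
clock 10.95 pos [ 468.2 -236.2  196.8] phi 174.6 tilt [ 0.  0. -1.] j6 0.12 w 25.8 F [ 1.2 -0.8  0.2]
shift cm [-22.1  -4.1   0.8] turn -0.064
```

send_rows --steps '[[[-3, -0.7, -0.1, -0.03, 0.25], [-4, -1, -0.1, -0.03, 0.25], [-4, -0.9, 0, -0.01, 0.25], [-4, -0.9, 0, 0, 0.25], [-3, -0.7, 0, 0, 0.25], [-1, -0.2, 0, 0, 0.25], [0, 0, 0, 0, 0.25]]]'

```text
clock: 11.53
position: [523.9, -42.7, 210.2]
ee_rot: [-0.697, 0.716, 0.0, 0.029]
contact_force: [0.5, 0.3, -0.8]
gripper_width: 26.1
```

```bash
python3 -c "
from h import *
go(529.5,-19.5,195,178.3)"
```

```text
clock 11.53 pos [523.9 -42.7 210.2] phi 178.4 tilt [ 0.041  0.04  -0.998] j6 -0.22 w 26.1 F [ 0.5  0.3 -0.8]
shift cm [-2.27 -0.43  1.64] turn 0.002
```

send_rows --steps '[[[-1.5, -0.3, 0.8, 0, 0.25], [-0.8, -0.2, 0.8, 0, 0.25], [0, 0, 0.5, 0, 0.25], [0, 0, 0, 0, 0.25]]]'

```text
clock: 11.87
position: [529.8, -19.7, 188.6]
ee_rot: [-0.697, 0.716, 0.0, 0.028]
contact_force: [0.3, -0.3, -0.6]
gripper_width: 25.8
```

```bash
python3 - <<'E'
from h import *
go(530,-19,183,178.3)
a,d,w=snap('scene','scene5')
cv2.imwrite('pics/c5.png',cv2.resize(a[150:300,250:400],(600,600)))
np.set_printoptions(precision=1,suppress=True)
s=arm.read_state(); p=np.array(s['position']); im=a.astype(int); w=w[150:290,260:380].reshape(-1,3); c=im[150:290,260:380].reshape(-1,3)
box=(w[:,0]>490)&(w[:,0]<570)&(w[:,1]>-60)&(w[:,1]<25)
cop=box&(c[:,2]-c[:,0]>60)&(w[:,2]>130); print('copper',cop.sum(),np.median(w[cop],0),np.median(w[cop],0)-p)
for z in range(100,200,6):
    k=w[box&(w[:,2]>z)&(w[:,2]<z+6)]
    if len(k)>2: print(z,len(k),k.min(0)[:2],k.max(0)[:2])
E
```

```text
clock 11.87 pos [529.8 -19.7 188.6] phi 178.4 tilt [ 0.04   0.04  -0.998] j6 -0.26 w 25.8 F [ 0.3 -0.3 -0.6]
shift cm [-0.05  0.01  0.57] turn 0.002
copper 6 [531.2 -32.2 168. ] [  1.2 -12.3 -21.1]
100 40 [527.1 -43.5] [535.7   4.2]
106 38 [528.4 -42.2] [534.8   4.6]
112 48 [526.9 -43.7] [534.6   5.7]
136 16 [517.8 -29.7] [557.5 -12.1]
142 39 [519.3 -31.3] [557.9 -10.4]
148 63 [539.7 -32.3] [556.4  -9.1]
154 102 [537.7 -31.1] [554.3 -10.6]
160 45 [525.9 -32.6] [551.3  -7.5]
166 34 [527.4 -34.1] [539.3  -7.2]
172 3 [542.  -21.4] [542.6 -10.7]
178 7 [542.7 -29.1] [543.4 -10.7]
190 10 [548.1 -31.1] [553.8 -10.2]
196 22 [548.2 -31.1] [556.6 -10. ]
```

View pics/c5.png

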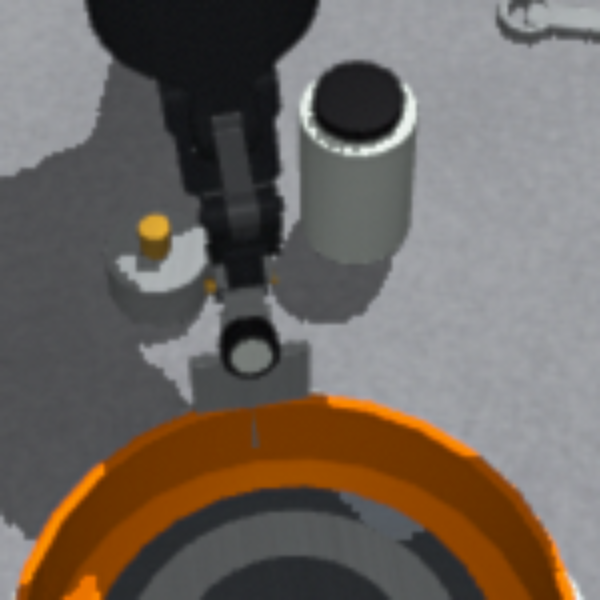

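send_rows --steps '[[[0, 0, 0.8, 0, 0.25], [0, 0, 1.2, 0, 0.25], [0, 0, 1, 0, 0.25], [0, 0, 0.4, 0, 0.25], [0, 0, 0.1, 0, 0.25]]]'

```text
clock: 12.33
position: [531.3, -22.8, 152.4]
ee_rot: [-0.695, 0.718, -0.0, 0.029]
contact_force: [-0.3, -0.8, 0.3]
gripper_width: 25.6
```

```bash
python3 -c "
from h import *
go(530,-19,143,178.3)"
```

```text
clock 12.33 pos [531.3 -22.8 152.4] phi 178.1 tilt [ 0.042  0.039 -0.998] j6 -0.26 w 25.6 F [-0.3 -0.8  0.3]
shift cm [-0.34  0.18  0.95] turn -0.004
```

send_rows --steps '[[[-0.35, 0.1, 0.3, 0, 0.25], [0, 0, 0.3, 0, 0.25], [0, 0, 0.2, 0, 0.25]]]'

```text
clock: 12.58
position: [531.1, -19.8, 144.5]
ee_rot: [-0.695, 0.719, -0.001, 0.029]
contact_force: [0.8, -0.1, -1.0]
gripper_width: 26.0
```

send_rows --steps '[[[0, 0, 0.15, 0, 0.25], [0, 0, 0.1, 0, 0.25]]]'

```text
clock: 12.75
position: [531.2, -19.8, 143.8]
ee_rot: [-0.695, 0.718, -0.001, 0.029]
contact_force: [-2.3, 1.2, 5.9]
gripper_width: 25.8
```

```bash
python3 -c "
from h import *
go(530,-19,143,178.3)"
```

```text
clock 12.75 pos [531.2 -19.8 143.8] phi 178.1 tilt [ 0.043  0.038 -0.998] j6 -0.26 w 25.8 F [-2.3  1.2  5.9]
shift cm [-0.07  0.13  0.08] turn -0.004
```

send_rows --steps '[[[0, 0, 0.12, 0, 0.36], [0, 0, 0.12, 0, 0.42], [0, 0, 0.12, 0, 0.48], [0, 0, 0.12, 0, 0.54], [0, 0, 0.12, 0, 0.6], [0, 0, 0.1, 0, 0.68]]]'

```text
clock: 13.25
position: [531.0, -19.2, 136.5]
ee_rot: [-0.695, 0.718, -0.001, 0.029]
contact_force: [-0.3, -0.5, -0.5]
gripper_width: 58.1
```

```bash
python3 -c "
from h import *
go(530,-19,143,178.3)"
```

```text
clock 13.25 pos [531.  -19.2 136.5] phi 178.1 tilt [ 0.043  0.039 -0.998] j6 -0.26 w 58.1 F [-0.3 -0.5 -0.5]
shift cm [-0.05  0.07 -0.66] turn -0.004
```

Released. Now open fully, rise straight up, and measure.

send_rows --steps '[[[0, 0, 0, 0, 0.85], [0, 0, 0, 0, 1], [0, 0, -0.1, 0, 1], [0, 0, -0.5, 0, 1], [0, 0, -2, 0, 1], [0, 0, -3, 0, 1], [0, 0, -3, 0, 1], [0, 0, -2, 0, 1]]]'

```text
clock: 13.92
position: [525.1, -23.9, 242.9]
ee_rot: [-0.695, 0.718, 0.001, 0.025]
contact_force: [0.5, -0.4, 0.5]
gripper_width: 85.2
```

```bash
python3 - <<'E'
from h import *
go(600,-180,235,178.3)
a,d,w=snap('scene','scene6')
cv2.imwrite('pics/c6.png',cv2.resize(a[170:290,260:380],(480,480)))
np.set_printoptions(precision=1,suppress=True)
im=a.astype(int); w=w[170:290,260:380].reshape(-1,3); c=im[170:290,260:380].reshape(-1,3)
box=(w[:,0]>490)&(w[:,0]<570)&(w[:,1]>-60)&(w[:,1]<25)
cop=box&(c[:,2]-c[:,0]>60)&(w[:,2]>108)&(w[:,2]<150); print('copper',cop.sum(),w[cop])
for z in range(80,190,6):
    k=w[box&(w[:,2]>z)&(w[:,2]<z+6)]
    if len(k)>2: print(z,len(k),k.min(0)[:2],k.max(0)[:2])
E
```

```text
clock 13.92 pos [525.1 -23.9 242.9] phi 178.1 tilt [ 0.035  0.036 -0.999] j6 -0.27 w 85.2 F [ 0.5 -0.4  0.5]
shift cm [15.38 -7.98  0.49] turn -0.004
copper 4 [[529.9 -30.9 125.6]
 [531.6 -32.9 125.8]
 [532.  -31.3 125.9]
 [532.2 -31.5 123.3]]
80 31 [531.4 -43.7] [535.1   6.1]
86 33 [531.4 -43.6] [549.5   6.3]
92 44 [531.5 -43.2] [550.1   4.3]
98 67 [527.3 -43.5] [550.    4.4]
104 106 [530.  -42.5] [549.9   4.6]
110 115 [526.7 -43.6] [549.2   5.6]
116 13 [530.2 -29.8] [539.7 -12.8]
122 22 [521.4 -33. ] [533.4  -6. ]
128 46 [514.  -30.4] [547.1 -10.7]
134 89 [513.5 -30.3] [549.8  -9.4]
140 51 [511.6 -30.3] [551.4  -9.2]
146 51 [510.2 -30.3] [553.5  -9.9]
152 53 [506.  -30.4] [555.4  -9.7]
158 60 [506.  -30.4] [557.1  -9.3]
164 46 [507.  -30.4] [558.7  -9.1]
```

View pics/c6.png

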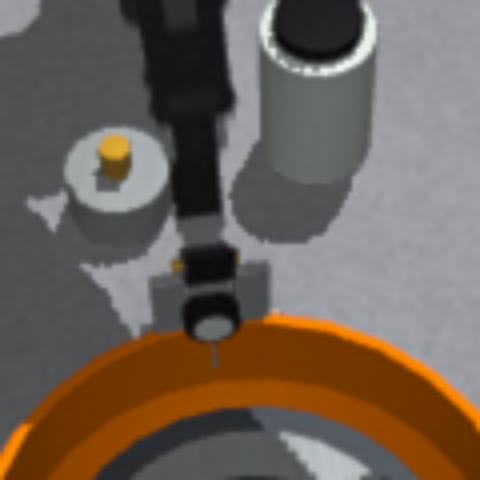

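The clip grips the tab upright: centre y ≈ -20 against the tab's -19, x ≈ 532 against 531, hinge about 124 mm high. Now the lever.

```bash
python3 -c "
from h import *
go(566,-272,190,171)"
```

```text
clock 13.97 pos [527.3 -23.9 247.2] phi 178.1 tilt [ 0.043  0.036 -0.998] j6 -0.27 w 85.3 F [ 0.5 -0.9  3.4]
shift cm [24.87 -4.44  4.97] turn 0.124
```

send_rows --steps '[[[3.8, -0.6, 0, 0, 0.5], [3.8, -0.6, 0, 0, 0], [3.8, -0.6, 0, 0.06, 0], [3.8, -0.6, 0.8, 0.05, 0], [3.8, -0.6, 1, 0, 0], [3.8, -0.6, 1, 0, 0], [1, -0.5, 1, 0, 0], [0, 0, 1, 0, 0]]]'

```text
clock: 14.63
position: [559.9, -271.6, 202.2]
ee_rot: [-0.656, 0.753, -0.01, 0.038]
contact_force: [0.4, -0.1, 0.3]
gripper_width: -0.3
```

```bash
python3 -c "
from h import *
go(568,-273,80,171)"
```

```text
clock 14.63 pos [ 559.9 -271.6  202.2] phi 172.0 tilt [ 0.07   0.034 -0.997] j6 0.1 w -0.3 F [ 0.4 -0.1  0.3]
shift cm [ 0.55 -0.02 12.24] turn 0.018
```

send_rows --steps '[[[0.4, 0, 2, 0, 0], [0, 0, 3, 0, 0], [0, 0, 3, 0, 0], [0, 0, 2.5, 0, 0], [0, 0, 0.8, 0, 0], [0, 0, 0, 0, 0]]]'

```text
clock: 15.13
position: [568.0, -269.4, 84.7]
ee_rot: [-0.656, 0.753, -0.011, 0.038]
contact_force: [-0.4, 0.6, 0.7]
gripper_width: 0.1
```

```bash
python3 -c "
from h import *
go(665,-289,80,171)"
```

```text
clock 15.13 pos [ 568.  -269.4   84.7] phi 172.0 tilt [ 0.072  0.034 -0.997] j6 0.11 w 0.1 F [-0.4  0.6  0.7]
shift cm [ 0.65 -9.82  1.1 ] turn 0.018
```

send_rows --steps '[[[0.4, -1.2, 0.05, 0, 0], [0.1, -1.5, 0.05, 0, 0], [0.05, -1.5, 0.05, 0, 0], [0.05, -1.5, 0.05, 0, 0], [0.05, -1.5, 0.05, 0, 0]]]'

```text
clock: 15.55
position: [639.2, -282.7, 94.4]
ee_rot: [-0.658, 0.752, -0.011, 0.038]
contact_force: [-1.2, -0.5, -0.5]
gripper_width: -0.2
```

```bash
python3 -c "
from h import *
go(668,-289,80,171)"
```

```text
clock 15.55 pos [ 639.2 -282.7   94.4] phi 172.3 tilt [ 0.072  0.033 -0.997] j6 0.11 w -0.2 F [-1.2 -0.5 -0.5]
shift cm [ 0.3  -2.83  1.62] turn 0.023
```

send_rows --steps '[[[0, -0.6, 0.7, 0, 0], [0, -0.8, 0.6, 0, 0], [0, -0.8, 0.5, 0, 0], [0, -0.6, 0.2, 0, 0], [0, -0.4, 0.1, 0, 0]]]'

```text
clock: 15.97
position: [665.3, -284.8, 84.7]
ee_rot: [-0.66, 0.751, -0.003, 0.03]
contact_force: [-11.4, 3.0, 9.0]
gripper_width: -0.1
```

```bash
python3 -c "
from h import *
go(668,-289,80,171)"
```

```text
clock 15.97 pos [ 665.3 -284.8   84.7] phi 172.6 tilt [ 0.049  0.034 -0.998] j6 0.1 w -0.1 F [-11.4   3.    9. ]
shift cm [ 0.4  -0.3   0.47] turn 0.027
```

send_rows --steps '[[[0, -0.6, 0.1, 0, 0], [0, -0.6, 0.1, 0, 0]]]'

```text
clock: 16.13
position: [665.3, -284.8, 84.9]
ee_rot: [-0.66, 0.751, 0.009, 0.021]
contact_force: [-15.2, 3.2, 11.0]
gripper_width: -0.0
```

send_rows --steps '[[[0, 2, 0, 0, 0], [0, 3, -0.3, 0, 0], [0, 3, -1.5, 0, 0], [0, 2, -3, 0, 0], [0, 1, -4, 0, 0], [0, 2, -4, 0, 0], [4, 3, -2, 0, 0], [4, 3, -1, 0, 0], [3, 3, 0, 0, 0], [0, 0, 0, 0, 0]]]'

```text
clock: 16.97
position: [437.1, -356.6, 231.6]
ee_rot: [-0.662, 0.749, 0.01, 0.019]
contact_force: [0.6, 0.8, -0.8]
gripper_width: 0.0
```

```bash
python3 - <<'E'
from h import *
go(400,-400,300)
np.set_printoptions(precision=1,suppress=True)
W={};I={}
for n in('scene','top'): I[n],_,W[n]=snap(n,n+'7')
for n,b in(('top',(440,490,155,220)),('scene',(125,200,290,400))):
    w=W[n][b[2]:b[3],b[0]:b[1]].reshape(-1,3); k=w[(w[:,2]>80)&(w[:,2]<115)&(w[:,0]>600)]; print(n,'ball',len(k),(k.min(0)+k.max(0))/2)
    b=(320,370,215,265) if n=='top' else (285,340,205,265)
    w=W[n][b[2]:b[3],b[0]:b[1]].reshape(-1,3); k=w[(w[:,2]>145)&(w[:,2]<190)&(w[:,0]>490)]; print(n,'clip handles',len(k),k.min(0),k.max(0),np.percentile(k[:,2],98)) if len(k) else print('no')
    b=(415,490,160,240) if n=='scene' else (170,225,245,325)
    w=W[n][b[2]:b[3],b[0]:b[1]].reshape(-1,3); k=w[(w[:,2]>91)&(w[:,2]<110)]; print(n,'canister',cv2.minEnclosingCircle(k[:,:2].astype(np.float32)))
a=I['scene']; cv2.imwrite('pics/c7.png',a)
E
```

```text
clock 16.97 pos [ 437.1 -356.6  231.6] phi 173.0 tilt [ 0.015  0.039 -0.999] j6 0.32 w 0.0 F [ 0.6  0.8 -0.8]
shift cm [ 4.48  3.08 -7.06] turn None
top ball 128 [ 688.7 -291.4   95.4]
top clip handles 106 [503.6 -28.6 145. ] [556.8  -8.2 172. ] 170.0466307564593
top canister ((469.5562744140625, 286.06573486328125), 27.93203353881836)
scene ball 277 [ 690.2 -292.6   97.2]
scene clip handles 242 [503.  -30.5 145.1] [558.5  -8.8 169.4] 168.23411044866953
scene canister ((471.5382080078125, 284.6237487792969), 27.980722427368164)
```

View pics/c7.png

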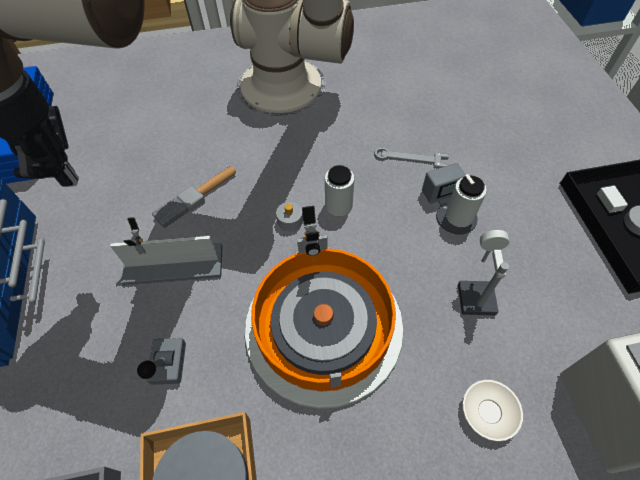

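The final picture shows the lever ball over at its +x end (147,369), the clip on the tab (311,240), and the canister upright facing the window. The other items have not visibly moved and the arm is clear.

```bash
python3 -c "
from bench import job
print(job.job_done())"
```

```text
the job is handed in; nothing more can be done
None
```

All three steps are done and the job is handed in, at about 17 s of the 62 s allowed. I had no verdict back, so the figures below are my own camera measurements.

- **Canister:** I gripped it, lifted it a few millimetres, turned it about 105° and set it down released on the disc. It stands upright about 5 mm off the disc's centre. I estimate the rib lies 4.5 mm from the window's centre line (limit 9 mm). This is the tightest margin, and the two cameras differ by 1–2 mm.
- **Sensor clip:** I squeezed it off the rail and released it on the broad tab. It is within about 1 mm of the tab's middle both ways. Its height disagreed between checks: the copper hinge end read 3–5 mm above fully seated, while the handle tops read 1–2 mm above. Either is within the 10 mm allowed.
- **Run lever:** I pushed it against its stop, where the force reached about 15 N. The ball was measured at x ≈ 689 mm, the expected fully-over position.
- **Bystanders:** The last picture shows the spare clip, plain canister and weight with no visible movement. I did not measure them.
- **Tool tilt:** The tool drifted up to 0.08 rad off vertical during the moves. It had no visible effect on the result.

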